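# Unhook the vial dipper and seat it in the loading block

### The job

Take the vial dipper off its hook stand: lift it until its top bar is just past the hook's upturned lip, not so far that its cross bar catches under the lip, then draw it off, feeling the way gently rather than forcing it. Then lower it gently into the wide well of the loading block until it stands fully home and upright, and leave the lead pot, the vial and the round source case where they are.

Things in the scene. Friction and masses are not known exactly. Their poses are not given: they have to be found in the camera images.
- dipper_grip (a point): centre of the black upright grip (14 x 16 x 44 mm, the 16 along y) of the vial dipper: a 204 mm tall, about 0.2 kg steel wire frame with a cup below, hanging by its top bar on the hook stand at the start. Axes: z up along the dipper, x through the open frame, y along its bars.
- dipper_bar (a point): centre of the dipper's round top bar (8 mm thick, 45 mm wide overall), 53 mm below the grip centre. A cross bar of the same thickness lies 64 mm below it (centre to centre): the opening between is 56 mm high, 29 mm wide.
- dipper: the dipper itself; origin at the centre of the flat cup bottom, 182 mm below the grip centre. Cup 40 mm across, 35 mm tall, foot chamfered 3 mm. Its frame opening is 6 mm taller than the stand's lip: lifted too little, the top bar catches on the lip's inner face; over 6 mm past the lip's edge, the cross bar catches there instead. Find the edge by feel. The cup juts 20 mm from the axis.
- hook_stand: fixed steel stand: round foot 80 mm across, post, and a level arm (12 mm wide, 8 mm thick) pointing along the stand's own -x, the way the dipper comes off. Origin at the foot's centre on the work surface, z up. Behind the hanging place is a collar (face at x = -26 mm). Contacts of the dipper above 20 N are too hard.
- hook_trough (a point): on top of the arm of the hook stand, 150 mm above the work surface, at the inner face of the lip (stand x = -53 mm); axes of the stand. The lip is a rigid upright plate across the arm's end: 14 mm wide, 6 mm thick, 50 mm tall in all, clamped at an unmeasured height, its upper edge 10 to 36 mm above this point. A 5 mm deep thumbscrew head on its front does not collide.
- well_mouth (a point): centre of the mouth of the wide well, on the block's top face 36 mm above the work surface: 44 mm across, 18 mm deep, flat floor, 3 mm chamfer; axis vertical. The dipper's cup goes here. Contacts above 40 N are too hard.
- load_block: fixed plain aluminium block 58 x 104 x 36 mm with a wide and a narrow round well in its top; origin at the centre of its underside.
- lead_pig: bystander: grey lead pot with a knob, 57 mm across, 93 mm tall; origin at the centre of its underside.
- vial: bystander: small capped vial 30 mm across, 62 mm tall; origin at the centre of its underside.
- check_source: bystander: flat round source case 52 mm across, 15 mm tall; origin at the centre of its underside.

How it is judged:
On the way:
1. the dipper is drawn off the hook: its axis is more than 80 mm in front of the stand's post (so that the cup too is clear of the lip), it hangs free of the stand and is still raised (x of dipper_grip in the frame of hook_stand below -0.08 m and contact force between dipper and hook_stand below 0.1 N and height (world z) of dipper_grip above 0.21 m), for 0.1 s.
At the end, for the whole second after the job is handed in: the dipper stands at rest in the wide well of the loading block, cup bottom within 3 mm of the well's floor, grip centre within 12 mm of the well's axis, within 0.06 rad of upright (z of dipper_grip in the frame of well_mouth below 0.167 m and horizontal distance between dipper_grip and well_mouth below 0.012 m and angle between dipper_grip's own z axis and vertical below 0.06 rad and linear speed of dipper below 0.02 m/s); the robot touches nothing.
It fails at once if the dipper is forced against the hook stand with more than 20 N (contact force between dipper and hook_stand above 20 N).
It fails at once if the dipper is driven or dropped on the loading block with more than 40 N (contact force between dipper and load_block above 40 N).
It fails at once if the lead pot, the vial or the source case is moved more than 20 mm (distance of any of lead_pig, vial, check_source from where it was at the start of the episode above 0.02 m).
It also fails if it takes over 64 s, if anything falls off the work surface, if the arm or the gripper's body presses on something with over 40 N, if the wrist force passes 120 N, or if a joint passes its speed limit or range.

### The arm

A 7-joint arm with a two-finger parallel gripper is mounted at the origin on the work surface; the furniture and walls round the work are solid. World frame = base frame: x ahead of the robot, y to its left, z up, the work surface at z = 0. Lengths are in m, angles in rad, forces in N, time in s.
With the tool pointing down it reaches from about 0.425 to 0.95 m from the base axis. Payload 16.7 kg.
Tool frame: the origin (TCP) lies at the very end of the fingers, on their centre line; the grasp point (between the pads) lies 19 mm behind it; x points along the fingers, z is the direction in which the jaws open and shut, and the axes are right-handed (so a half turn about x gives the same grasp; the last joint's range is limited). The gripper opens to 94 mm and grips with 3 to 60 N. Pads are 16 mm wide; open, the fingers measure 119 mm over their backs; the gripper's body (75 mm by 177 mm) begins 78 mm behind the grasp point.
Start: joints at [-1.472, 0.426, 0.074, 1.606, -0.034, 1.111, -0.067], TCP at [0.166, 0.654, 0.205] pointing down, gripper open.
Joint ranges: [-2.85, 2.85], [-0.5, 2.14], [-1.23, 1.37], [0.21, 2.46], [-1.02, 4.16], [0.16, 2.05], [-2.73, 2.73]. Speed limits (rad/s): [1.89, 1.89, 2.39, 2.39, 3.01, 3.01, 3.01].

### API

Orientations are given as a 3x3 rotation matrix whose columns are the frame's x, y, z axes.
In Python, from bench import bot, get_image, camera_model gives the robot as it stands.
- The arm moves only by the shell command python3 -m jog 'ROWS'. ROWS is JSON, a list of rows, each a list of 3 entries, a list of its own where there are three numbers: the shift along the tool's x, y, z in units of 0.4 m (1.0 is 0.4 m), then the turn, a rotation vector about the tool's x, y, z in units of 30 degrees (1.0 is 30 degrees), then the closure, from -1 (fully open) to 1 (shut). In form: [[[dx, dy, dz], [wx, wy, wz], jaw], ...]. A call has 1 to 20 rows; each row is the pose to reach, as a shift and turn from the pose commanded when the call began, along the tool's axes at that moment; what a row does not reach only later rows make up. A row lasts 1/10 s, in which the tool goes at most 50 mm and 8.59 degrees, less where a joint would pass 70% of its speed; a pose out of reach is approached as far as the arm can. A call with a number of a shift or a turn outside -1 to 1 is refused whole. A call with a gripper value outside its range is refused whole. The fingers move at their own pace and stop on an object; the grip force is fixed at half the most. Time passes only in rows, so rows that repeat a pose let the fingers close. It gives the time, the measured TCP pose, the force and the opening at its end, in the units of the state.
- bot.get_obs(): the state, without advancing time (a new reading comes with each control period).
- get_image(name): name is "scene" or "top"; returns the picture (384x512x3 uint8, red, green, blue); there is no depth.
- camera_model(name): a dict with "vertical_fov" (degrees; the focal length in pixels is half the picture's height over the tangent of half this angle, whatever the lens; pixels are square), "cx", "cy" (the principal point, pixels), "k1" (the pictures are not rectified: a ray, as slopes to the right and down, at radius r is drawn at 1 + k1 r^2 times it, then the intrinsics apply), "cam_to_world" (4x4, takes a point from camera to world coordinates). Camera axes: x right, y down, z forward; pixel columns grow to the right and rows downward; lengths in m; the calibration is good to about 2 mm. A picture is of the moment at which its call begins. camera_model takes no time and is no camera call.
- bot.hand_in(): hands the job in, once; it reports no verdict.
The state is a dict: "t": time; "joints": joint angles; "qvel": joint speeds; "tau": joint torques, N m; "position": TCP position; "tool_rot": TCP orientation; "wrist_force": force on the tool from outside, world axes, zero at the start; "ft_torque": the same for the moment, N m; "gripper_width": opening from 0.0 (shut) to 1.0 (fully open).
Only numpy, scipy, OpenCV 4.12 (cv2) and the standard library are available. Lean on these libraries where they do the work, as an engineer would, in place of code of your own. Each camera call takes 0.05 s, during which the arm holds its last target.

## Working session

There is one attempt and no reset: what is moved stays moved. The work goes in short steps, Python scripts to look and compute and a shell command to move; the robot and the scene stay as the last step left them, time stands still between calls to the robot, and variables do not carry over. Pictures are saved under pics/ and viewed, and the job is handed in when it is done.

```bash
ls; mkdir -p pics; python3 - <<'E'
from bench import bot,get_image,camera_model
import cv2,numpy as np
np.set_printoptions(precision=4,suppress=True)
for n in("scene","top"):
    cv2.imwrite(f"pics/{n}0.png",cv2.resize(get_image(n)[:,:,::-1],None,fx=1.5,fy=1.5,interpolation=cv2.INTER_CUBIC)); m=camera_model(n);print(n,{k:v for k,v in m.items() if k!="cam_to_world"});print(np.array(m["cam_to_world"]))
print(bot.get_obs())
E
```

```text
pics
scene {'vertical_fov': 43.67205079092925, 'cx': 256.05538496125814, 'cy': 188.43798835379252, 'k1': 0.056172116617854345}
[[ 0.4436 -0.6309  0.6365 -0.1766]
 [-0.8961 -0.3027  0.3246 -0.4271]
 [-0.0121 -0.7144 -0.6996  0.9084]
 [ 0.      0.      0.      1.    ]]
top {'vertical_fov': 55.10336851479869, 'cx': 252.58972882558606, 'cy': 189.83229326150547, 'k1': -0.04537161817033088}
[[ 0.0055 -0.9928  0.1198  0.4243]
 [-0.9999 -0.0066 -0.0088 -0.0537]
 [ 0.0095 -0.1198 -0.9928  1.0703]
 [ 0.      0.      0.      1.    ]]
{'t': 0.1, 'joints': array([-1.4715,  0.4267,  0.0738,  1.6065, -0.0341,  1.1108, -0.0671]), 'qvel': array([-0.0014,  0.0005, -0.001 , -0.0022, -0.0009,  0.0003,  0.0013]), 'tau': array([  0.009 , -93.747 ,   3.6775, -45.5043,  -0.0486,   0.0169,
         0.0001]), 'position': array([0.1661, 0.6538, 0.2049]), 'tool_rot': array([[-0.0002, -0.9692,  0.2463],
       [-0.0011,  0.2463,  0.9692],
       [-1.    , -0.0001, -0.0011]]), 'wrist_force': array([-0.6213,  0.018 ,  1.2798]), 'ft_torque': array([-0.0364, -0.0415, -0.043 ]), 'gripper_width': 1.0025037088706776}
```

View pics/scene0.png

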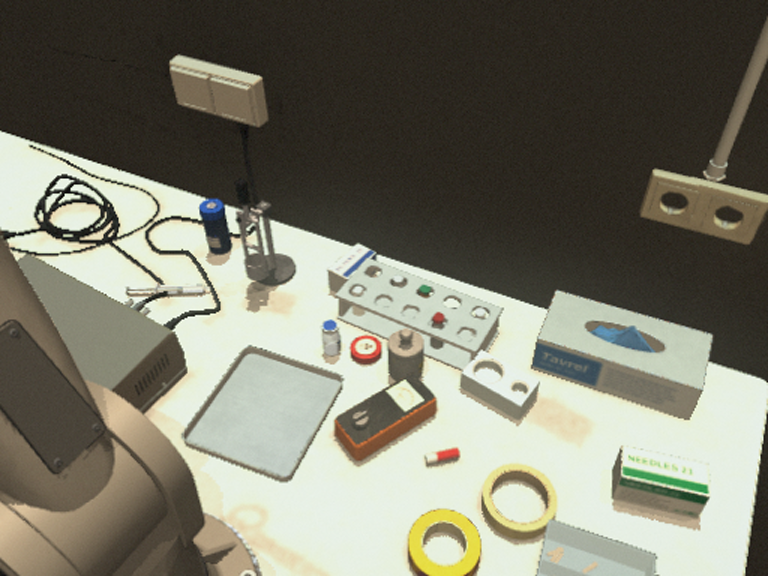

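View pics/top0.png

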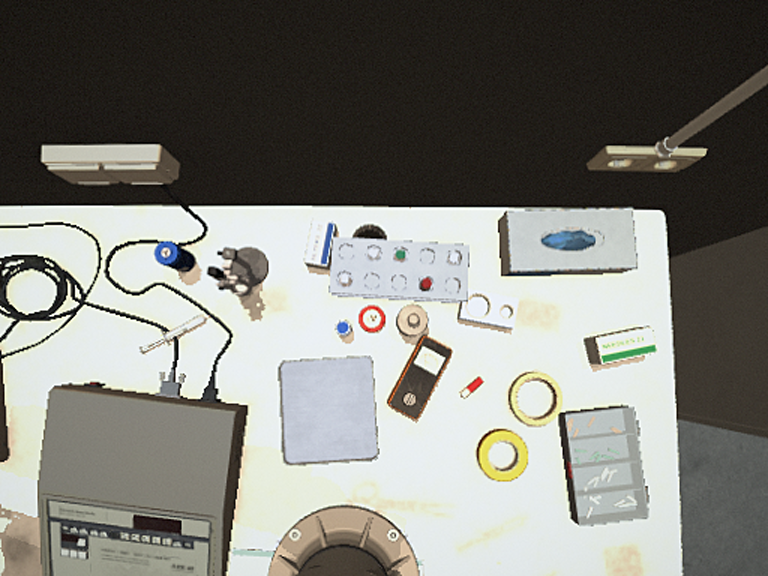

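```bash
cat > h.py <<'E'
import numpy as np,cv2
from bench import bot,get_image,camera_model
np.set_printoptions(precision=4,suppress=True)
def K(n):
    m=camera_model(n);f=192/np.tan(np.radians(m["vertical_fov"]/2));return f,m["cx"],m["cy"],m["k1"],np.array(m["cam_to_world"])
def ray(n,u,v):
    f,cx,cy,k,T=K(n);a=np.array([(u-cx)/f,(v-cy)/f]);s=a.copy()
    for _ in range(20): s=a/(1+k*(s@s))
    return T[:3,3],T[:3,:3]@np.array([*s,1])
def onz(n,u,v,z):
    o,d=ray(n,u,v);return o+d*(z-o[2])/d[2]
def tri(p,q):  # scene px, top px
    o1,d1=ray("scene",*p);o2,d2=ray("top",*q)
    A=np.c_[d1,-d2];t=np.linalg.lstsq(A,o2-o1,rcond=None)[0]
    a,b=o1+t[0]*d1,o2+t[1]*d2;return (a+b)/2,np.linalg.norm(a-b)
def proj(n,P):
    f,cx,cy,k,T=K(n);c=T[:3,:3].T@(np.asarray(P)-T[:3,3]);s=c[:2]/c[2];s=s*(1+k*(s@s));return f*s+[cx,cy]
def crop(n,x0,y0,w,h,s,name):
    im=get_image(n)[y0:y0+h,x0:x0+w,::-1];cv2.imwrite(f"pics/{name}.png",cv2.resize(im,None,fx=s,fy=s,interpolation=cv2.INTER_CUBIC))
E
python3 - <<'E'
from h import *
crop("scene",135,105,75,95,6,"s1");crop("top",125,150,70,70,8,"t1")
crop("top",210,190,140,45,5,"t2");crop("scene",205,200,160,85,5,"s2")
E
```

```text
(no output)
```

View pics/s1.png

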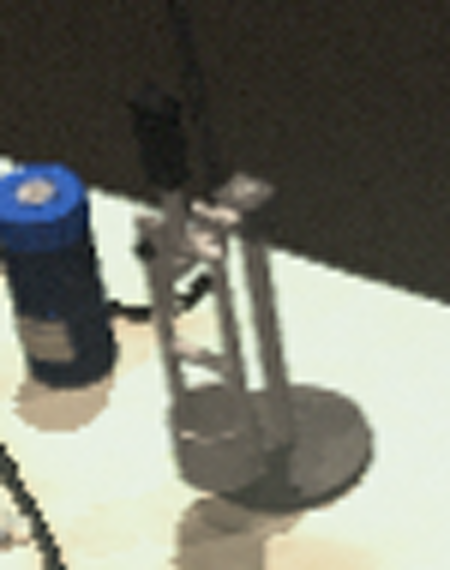

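View pics/t1.png

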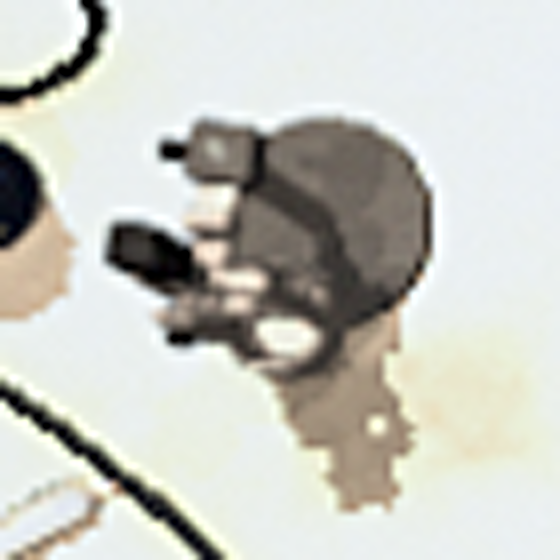

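View pics/t2.png

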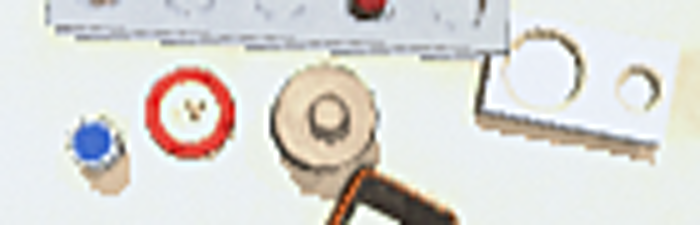

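View pics/s2.png

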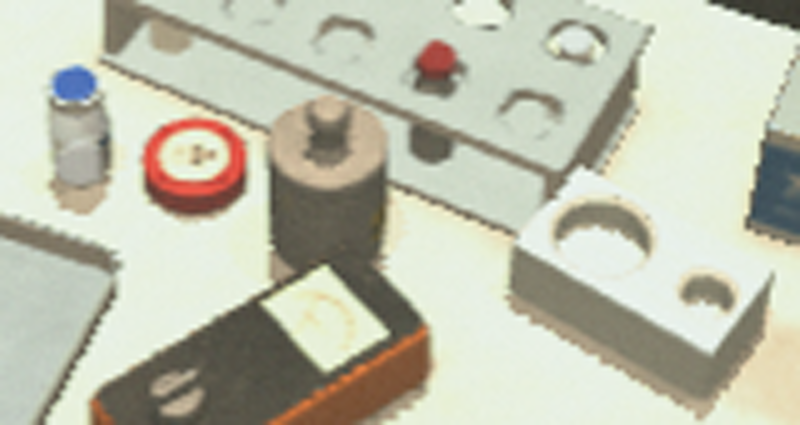

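```bash
python3 - <<'E'
from h import *
for n,(x0,y0,w,h) in {"scene":(150,112,40,50),"top":(135,160,30,40)}.items():
    im=get_image(n)[y0:y0+h,x0:x0+w,::-1]
    im=np.clip((im/255.)**0.6*255,0,255).astype(np.uint8)
    im=cv2.resize(im,None,fx=12,fy=12,interpolation=cv2.INTER_CUBIC)
    cv2.imwrite(f"pics/z_{n}.png",im)
s=lambda a,b:(135+a/6-.4,105+b/6-.4); t=lambda a,b:(125+a/8-.4,150+b/8-.4)
print("grip",tri(s(158,138),t(150,255)))
for z in(.229,.207,.185):print(z,onz("scene",*s(158,138),z),onz("top",*t(150,255),z))
print("foot",onz("top",*t(335,222),.006), onz("scene",*s(290,445),.006))
print("posttop",tri(s(243,188),t(220,150)))
T=lambda a,b:(210+a/5-.4,190+b/5-.4);S=lambda a,b:(205+a/5-.4,200+b/5-.4)
print("well",onz("top",*T(543,69),.036),onz("scene",*S(603,235),.036))
print("nar",onz("top",*T(638,89),.036),onz("scene",*S(709,296),.036))
print("pig",onz("top",*T(325,118),.08),"src",onz("top",*T(190,112),.015),"vial",onz("top",*T(93,142),.062))
E
```

```text
grip (array([0.547 , 0.1962, 0.2095]), np.float64(0.0021494917011555376))
0.229 [0.5272 0.1778 0.229 ] [0.5437 0.1915 0.229 ]
0.207 [0.55   0.1974 0.207 ] [0.5468 0.1979 0.207 ]
0.185 [0.5728 0.217  0.185 ] [0.5499 0.2043 0.185 ]
foot [0.5879 0.189  0.006 ] [0.5915 0.19   0.006 ]
posttop (array([0.5879, 0.1908, 0.1572]), np.float64(0.0019629854671059602))
well [ 0.5118 -0.2486  0.036 ] [ 0.5143 -0.2512  0.036 ]
nar [ 0.5007 -0.3024  0.036 ] [ 0.5023 -0.3061  0.036 ]
pig [ 0.4809 -0.1221  0.08  ] src [ 0.4876 -0.0491  0.015 ] vial [0.468  0.0036 0.062 ]
```

View pics/z_scene.png

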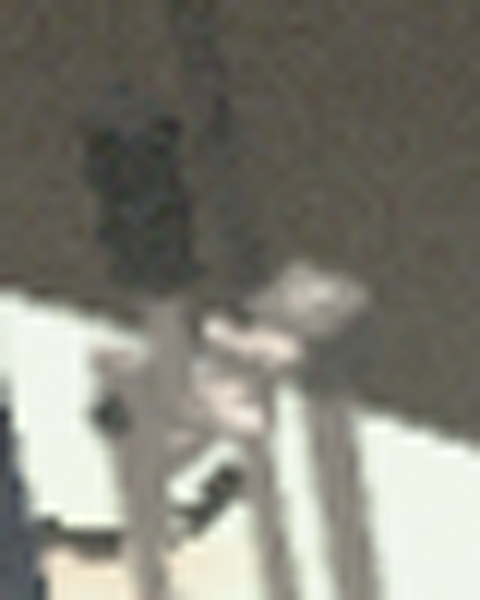

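View pics/z_top.png

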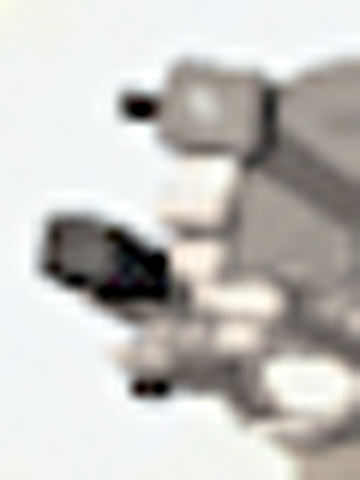

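```bash
python3 - <<'E'
from h import *
s=lambda a,b:(150+a/12-.4,112+b/12-.4); t=lambda a,b:(135+a/12-.4,160+b/12-.4)
print("screw",tri(s(108,412),t(150,388)))
print("lip?",tri(s(112,352),t(150,352)))
for z in(.15,.16,.17,.18):print(z,onz("top",*t(150,352),z),onz("top",*t(150,388),z),onz("scene",*s(112,352),z))
for P in [(.548,.1975,.229),(.548,.1975,.185),(.548,.1975,.154),(.548,.1975,.09),(.548,.1975,.025)]:
  a=proj("scene",P);b=proj("top",P);print(P,(a-[150,112])*12,(b-[135,160])*12)
# grip top corners in the top view
for p in [(50,215),(105,225),(40,270),(95,290)]: print(onz("top",*t(*p),.229))
E
python3 -m jog '[[[0,0,0],[0,0,0],-1]]'
```

```text
screw (array([0.5272, 0.1978, 0.1671]), np.float64(0.003029862288698617))
lip? (array([0.5323, 0.196 , 0.1794]), np.float64(0.00021876687132092336))
0.15 [0.5359 0.2042 0.15  ] [0.5283 0.2039 0.15  ] [0.5609 0.2213 0.15  ]
0.16 [0.5347 0.2014 0.16  ] [0.5272 0.2011 0.16  ] [0.5512 0.2128 0.16  ]
0.17 [0.5335 0.1986 0.17  ] [0.5261 0.1983 0.17  ] [0.5414 0.2042 0.17  ]
0.18 [0.5323 0.1958 0.18  ] [0.5249 0.1955 0.18  ] [0.5317 0.1957 0.18  ]
(0.548, 0.1975, 0.229) [107.9014 103.0582] [ 69.9855 235.2446]
(0.548, 0.1975, 0.185) [141.8089 279.8367] [133.111  267.2155]
(0.548, 0.1975, 0.154) [164.5577 398.7586] [174.0386 287.9368]
(0.548, 0.1975, 0.09) [208.8066 630.8211] [250.5369 326.652 ]
(0.548, 0.1975, 0.025) [250.3687 849.7036] [318.8468 361.2066]
[0.5529 0.2025 0.229 ]
[0.551  0.1918 0.229 ]
[0.5421 0.204  0.229 ]
[0.5383 0.1932 0.229 ]
t: 0.5
position: [0.1662, 0.6541, 0.2054]
tool_rot: [[-0.0, -0.969, 0.246], [-0.0, 0.246, 0.969], [-1.0, 0.0, -0.0]]
wrist_force: [0.0, -0.1, 1.0]
gripper_width: 1.0
```

```bash
cat >> h.py <<'E'
def rel(P,zaz=None,pos=None,R=None):
    o=bot.get_obs();R=np.array(o["tool_rot"]);p=np.array(o["position"])
    d=R.T@(np.array(P)-p)/.4
    from scipy.spatial.transform import Rotation as Ro
    w=np.zeros(3)
    if zaz is not None:
        a=np.radians(zaz);z=np.array([np.cos(a),np.sin(a),0]);x=np.array([0,0,-1]);y=np.cross(z,x)
        w=np.degrees(Ro.from_matrix(R.T@np.c_[x,y,z]).as_rotvec())/30
    print("shift",d,"turn",w,"t",o["t"])
E
python3 - <<'E'
from h import *
t=lambda a,b:(125+a/8-.4,150+b/8-.4)
s=lambda a,b:(135+a/6-.4,105+b/6-.4)
print("can",tri(s(38,190),(168/1.5,253/1.5)))
print("wall edge",onz("top",150,138,0))
rel([.36,.42,.37],None);rel([.546,.1975,.37],-8)
E
python3 -m jog '[[[-0.2,0,0],[0,0,0],-1],[[-0.41,0,0],[0.3,0,0],-1],[[-0.41,0,0],[0.6,0,0],-1],[[-0.41,0,0],[1,0,0],-1],[[-0.41,0,0],[1,0,0],-1],[[-0.41,0,0],[1,0,0],-1]]'
```

```text
can (array([0.5947, 0.3105, 0.1106]), np.float64(0.001474990898121821))
wall edge [0.7073 0.2439 0.    ]
shift [-0.4114 -0.6137 -0.4481] turn [0. 0. 0.] t 0.5
shift [-0.4114 -1.2014 -0.8727] turn [ 2.7916 -0.0002  0.0001] t 0.5
t: 1.1
position: [0.1661, 0.6543, 0.37]
tool_rot: [[0.0, -0.715, 0.699], [0.001, 0.699, 0.715], [-1.0, 0.001, 0.001]]
wrist_force: [-0.4, 0.4, -1.2]
gripper_width: 0.996
```

```bash
python3 - <<'E'
from h import *
rel([.356,.426,.37],15.7);rel([.546,.1975,.37],-8)
E
```

```text
shift [-0.0004 -0.7384 -0.0766] turn [ 0.9992  0.001  -0.0013] t 1.1
shift [-0.0009 -1.4774 -0.1534] turn [ 1.7892  0.0008 -0.0015] t 1.1
```

```bash
python3 -m jog '[[[0,-0.1,-0.01],[0.15,0,0],-1],[[0,-0.2,-0.02],[0.3,0,0],-1],[[0,-0.3,-0.03],[0.45,0,0],-1],[[0,-0.4,-0.04],[0.6,0,0],-1],[[0,-0.5,-0.05],[0.75,0,0],-1],[[0,-0.6,-0.06],[0.9,0,0],-1],[[0,-0.74,-0.077],[1,0,0],-1],[[0,-0.74,-0.077],[1,0,0],-1],[[0,-0.74,-0.077],[1,0,0],-1]]'
python3 -c "
from h import *
rel([.546,.1975,.37],-8)"
```

```text
t: 2.0
position: [0.3577, 0.4243, 0.3694]
tool_rot: [[-0.0, -0.271, 0.963], [-0.0, 0.963, 0.271], [-1.0, 0.0, -0.0]]
wrist_force: [-0.6, -0.0, 0.2]
gripper_width: 0.998
shift [-0.0015 -0.6733  0.2995] turn [ 0.7909 -0.0002 -0.    ] t 2.0
```

```bash
python3 -m jog '[[[0,-0.1,0.045],[0.15,0,0],-1],[[0,-0.2,0.09],[0.3,0,0],-1],[[0,-0.3,0.135],[0.45,0,0],-1],[[0,-0.4,0.18],[0.6,0,0],-1],[[0,-0.5,0.225],[0.79,0,0],-1],[[0,-0.6,0.27],[0.79,0,0],-1],[[0,-0.673,0.3],[0.79,0,0],-1],[[0,-0.673,0.3],[0.79,0,0],-1],[[0,-0.673,0.3],[0.79,0,0],-1]]'
python3 -c "
from h import *
crop('scene',120,60,100,130,5,'s3');crop('top',110,140,90,80,7,'t3');rel([.546,.1975,.198],-8)"
```

```text
t: 2.9
position: [0.545, 0.2002, 0.3688]
tool_rot: [[-0.001, 0.136, 0.991], [-0.001, 0.991, -0.136], [-1.0, -0.001, -0.001]]
wrist_force: [-0.4, -0.6, -0.3]
gripper_width: 1.0
shift [ 0.4275 -0.0081  0.0054] turn [ 0.0081 -0.0016  0.0006] t 3.0
```

View pics/s3.png

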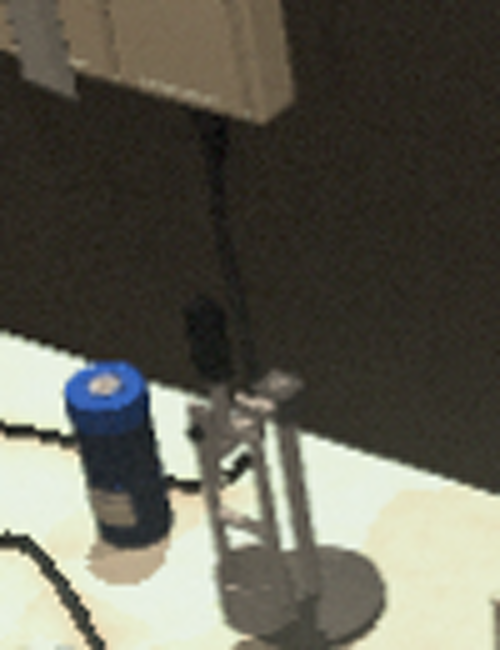

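View pics/t3.png

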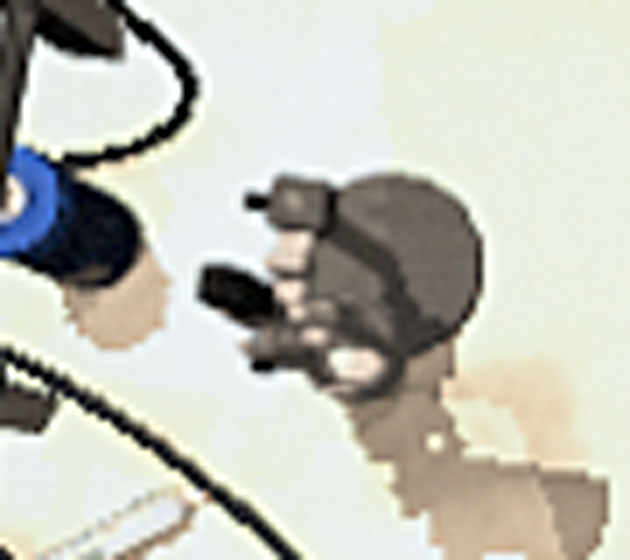

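```bash
python3 -m jog '[[[0.08,-0.008,0.005],[0,0,0],-1],[[0.16,-0.008,0.005],[0,0,0],-1],[[0.24,-0.008,0.005],[0,0,0],-1],[[0.32,-0.008,0.005],[0,0,0],-1],[[0.37,-0.008,0.005],[0,0,0],-1],[[0.4,-0.008,0.005],[0,0,0],-1],[[0.42,-0.008,0.005],[0,0,0],-1],[[0.432,-0.008,0.005],[0,0,0],-1],[[0.432,-0.008,0.005],[0,0,0],-1],[[0.432,-0.008,0.005],[0,0,0],-1]]'
python3 -c "
from h import *
crop('scene',120,60,100,130,5,'s4');crop('top',110,140,90,80,7,'t4');rel([.546,.1975,.196],-8)"
```

```text
t: 4.0
position: [0.5471, 0.1958, 0.1974]
tool_rot: [[0.001, 0.138, 0.99], [0.001, 0.99, -0.138], [-1.0, 0.001, 0.001]]
wrist_force: [-0.5, -0.4, -0.4]
gripper_width: 1.003
shift [ 0.0035  0.0041 -0.0035] turn [ 0.0013  0.0014 -0.0014] t 4.1
```

View pics/s4.png

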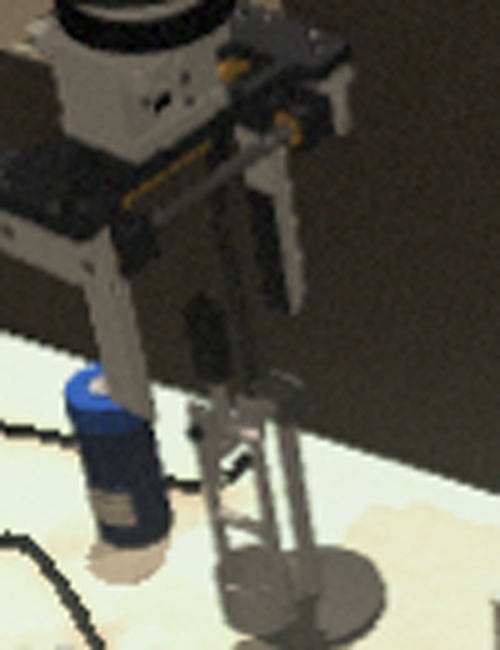

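View pics/t4.png

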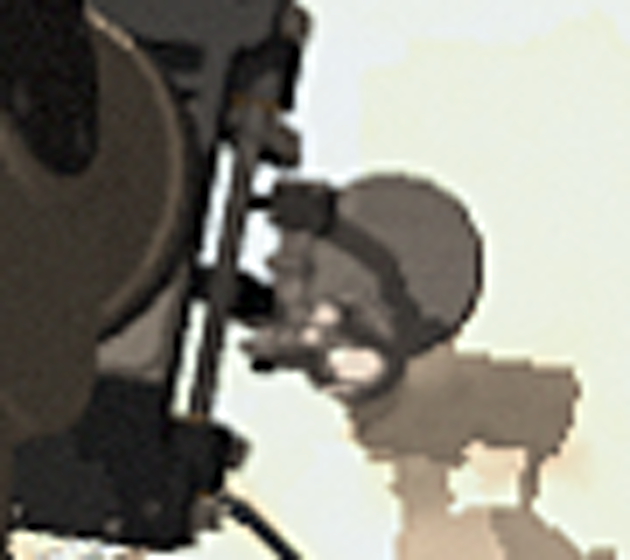

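```bash
python3 -m jog '[[[0,0,0],[0,0,0],0.4],[[0,0,0],[0,0,0],0.6],[[0,0,0],[0,0,0],0.7],[[0,0,0],[0,0,0],0.75],[[0,0,0],[0,0,0],0.8],[[0,0,0],[0,0,0],0.85],[[0,0,0],[0,0,0],1],[[0,0,0],[0,0,0],1],[[0,0,0],[0,0,0],1],[[0,0,0],[0,0,0],1],[[0,0,0],[0,0,0],1],[[0,0,0],[0,0,0],1]]'
python3 -c "
from h import *
crop('scene',120,60,100,130,5,'s5');o=bot.get_obs();print(o['wrist_force'],o['gripper_width']*94, o['ft_torque'],o['position'])"
```

```text
t: 5.3
position: [0.5469, 0.1955, 0.1967]
tool_rot: [[0.0, 0.138, 0.99], [-0.0, 0.99, -0.138], [-1.0, 0.0, 0.0]]
wrist_force: [1.1, -0.1, 1.1]
gripper_width: 0.146
[ 0.9547 -0.9616  0.0714] 13.852573036725287 [-0.1742 -0.1737 -0.0293] [0.5469 0.1955 0.1968]
```

View pics/s5.png

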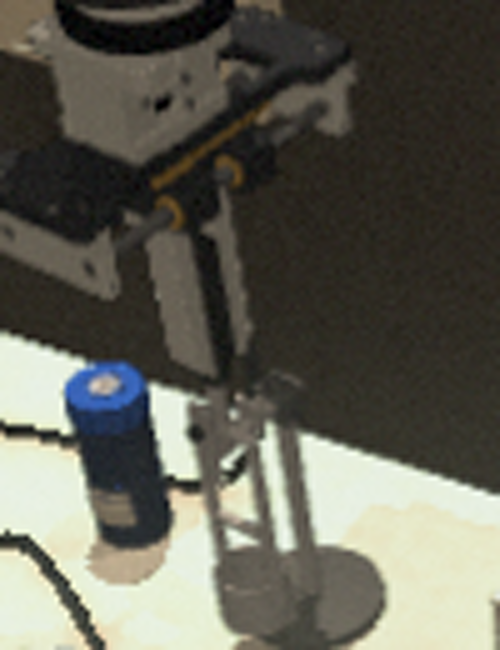

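```bash
python3 -m jog '[[[-0.005,0,0],[0,0,0],1],[[-0.012,0,0],[0,0,0],1],[[-0.025,0,0],[0,0,0],1],[[-0.038,0,0],[0,0,0],1],[[-0.05,0,0],[0,0,0],1],[[-0.05,0,0],[0,0,0],1],[[-0.05,0,0],[0,0,0],1],[[-0.05,0,0],[0,0,0],1]]'
cat >>h.py <<'E'
def look(tag):
    im=np.hstack([cv2.resize(get_image("scene")[95:185,135:205,::-1],None,fx=5.5,fy=5.5,interpolation=cv2.INTER_CUBIC)[:490],cv2.resize(get_image("top")[150:220,130:185,::-1],None,fx=7,fy=7,interpolation=cv2.INTER_CUBIC)])
    cv2.imwrite(f"pics/{tag}.png",np.clip((im/255.)**.7*255,0,255).astype(np.uint8))
    o=bot.get_obs();print(o["t"],o["position"],o["wrist_force"],o["ft_torque"],o["gripper_width"])
E
python3 -c "
from h import *
look('a1')"
```

```text
t: 6.15
position: [0.5467, 0.1955, 0.2165]
tool_rot: [[-0.0, 0.138, 0.99], [-0.0, 0.99, -0.138], [-1.0, -0.0, -0.0]]
wrist_force: [-0.2, 0.3, -3.0]
gripper_width: 0.149
6.25 [0.5467 0.1955 0.2165] [-0.0594 -0.3054 -2.767 ] [-0.0727  0.0527 -0.0058] 0.14599720044724057
```

View pics/a1.png

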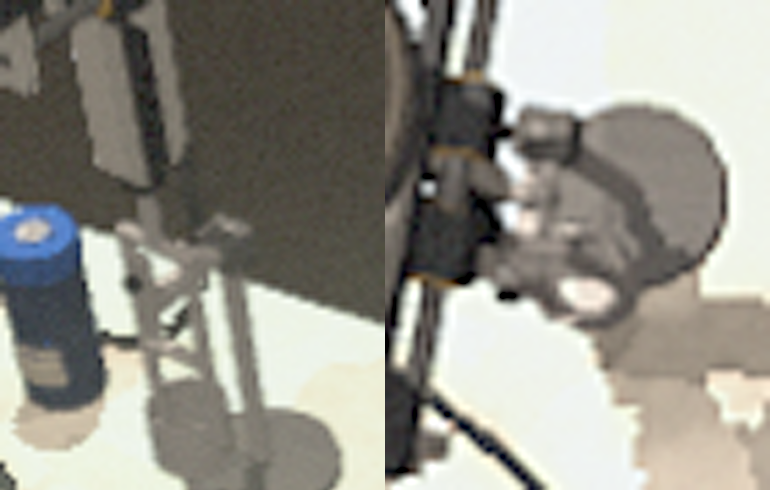

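```bash
python3 -m jog '[[[0,0,-0.005],[0,0,0],1],[[0,0,-0.01],[0,0,0],1],[[0,0,-0.01],[0,0,0],1],[[0,0,-0.01],[0,0,0],1]]'
python3 -m jog '[[[0,0,-0.0025],[0,0,0],1],[[0,0,-0.0025],[0,0,0],1],[[0,0,-0.0025],[0,0,0],1]]'
python3 -m jog '[[[0,0,-0.0025],[0,0,0],1],[[0,0,-0.0025],[0,0,0],1],[[0,0,-0.0025],[0,0,0],1]]'
python3 -m jog '[[[0,0,-0.0025],[0,0,0],1],[[0,0,-0.0025],[0,0,0],1],[[0,0,-0.0025],[0,0,0],1]]'
```

```text
t: 6.65
position: [0.5428, 0.1961, 0.2167]
tool_rot: [[-0.0, 0.138, 0.99], [0.0, 0.99, -0.138], [-1.0, 0.0, -0.0]]
wrist_force: [-0.1, -0.4, -2.7]
gripper_width: 0.149
t: 6.95
position: [0.5418, 0.1963, 0.2167]
tool_rot: [[-0.0, 0.138, 0.99], [-0.0, 0.99, -0.138], [-1.0, -0.0, -0.0]]
wrist_force: [0.7, 0.9, -3.0]
gripper_width: 0.147
t: 7.25
position: [0.5412, 0.1963, 0.2168]
tool_rot: [[0.001, 0.139, 0.99], [0.0, 0.99, -0.139], [-1.0, 0.0, 0.001]]
wrist_force: [3.7, -0.8, -3.6]
gripper_width: 0.147
t: 7.55
position: [0.5407, 0.1963, 0.2169]
tool_rot: [[0.002, 0.139, 0.99], [-0.0, 0.99, -0.139], [-1.0, 0.0, 0.002]]
wrist_force: [7.2, -1.8, -4.2]
gripper_width: 0.148
```

```bash
python3 -m jog '[[[0,0,0.005],[0,0,0],1],[[-0.01,0,0.0075],[0,0,0],1],[[-0.01,0,0.0075],[0,0,0],1],[[-0.01,0,0.0025],[0,0,0],1],[[-0.01,0,0.0],[0,0,0],1],[[-0.01,0,0],[0,0,0],1]]'
```

```text
t: 8.15
position: [0.5403, 0.1964, 0.2208]
tool_rot: [[0.001, 0.138, 0.99], [0.0, 0.99, -0.138], [-1.0, 0.0, 0.001]]
wrist_force: [4.9, -0.6, -3.7]
gripper_width: 0.148
```

```bash
python3 -m jog '[[[0,0,0.005],[0,0,0],1],[[-0.0075,0,0.0075],[0,0,0],1],[[-0.0075,0,0.0075],[0,0,0],1],[[-0.0075,0,0.0025],[0,0,0],1],[[-0.0075,0,0.0],[0,0,0],1],[[-0.0075,0,0],[0,0,0],1]]'
```

```text
t: 8.75
position: [0.5396, 0.1966, 0.2236]
tool_rot: [[-0.0, 0.138, 0.99], [0.0, 0.99, -0.138], [-1.0, -0.0, -0.0]]
wrist_force: [-0.6, -0.3, -2.2]
gripper_width: 0.146
```

```bash
python3 -m jog '[[[0,0,-0.0025],[0,0,0],1],[[0,0,-0.0025],[0,0,0],1],[[0,0,-0.0025],[0,0,0],1]]'
python3 -m jog '[[[0,0,-0.0025],[0,0,0],1],[[0,0,-0.0025],[0,0,0],1],[[0,0,-0.0025],[0,0,0],1]]'
```

```text
t: 9.05
position: [0.5389, 0.1967, 0.2237]
tool_rot: [[0.0, 0.138, 0.99], [0.0, 0.99, -0.138], [-1.0, 0.0, 0.0]]
wrist_force: [0.6, -0.2, -1.6]
gripper_width: 0.142
t: 9.35
position: [0.5383, 0.1968, 0.2239]
tool_rot: [[0.001, 0.139, 0.99], [0.0, 0.99, -0.139], [-1.0, 0.0, 0.001]]
wrist_force: [3.5, -1.0, -0.0]
gripper_width: 0.147
```

```bash
python3 -m jog '[[[0,0,0.005],[0,0,0],1],[[-0.01,0,0.005],[0,0,0],1],[[-0.01,0,0.0],[0,0,0],1],[[-0.01,0,-0.0025],[0,0,0],1],[[-0.01,0,-0.005],[0,0,0],1],[[-0.01,0,-0.005],[0,0,0],1]]'
python3 -c "
from h import *
look('a2')"
```

```text
t: 9.95
position: [0.5356, 0.1971, 0.2276]
tool_rot: [[-0.0, 0.138, 0.99], [0.0, 0.99, -0.138], [-1.0, -0.0, -0.0]]
wrist_force: [-0.2, 0.4, -2.0]
gripper_width: 0.148
10.05 [0.5358 0.1971 0.2276] [ 0.6988  0.1068 -3.0744] [-0.0473  0.068   0.0407] 0.15084320499706735
```

View pics/a2.png

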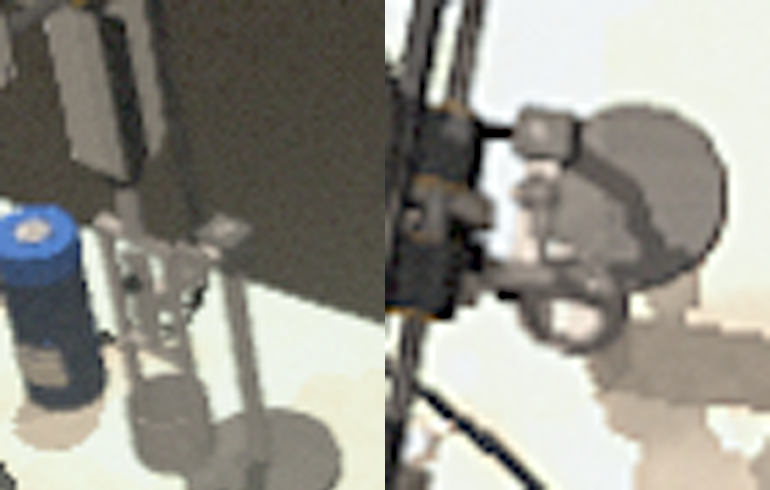

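```bash
python3 -m jog '[[[0,0,-0.005],[0,0,0],1],[[0,0,-0.0075],[0,0,0],1],[[0,0,-0.0075],[0,0,0],1]]'
python3 -m jog '[[[0,0,-0.005],[0,0,0],1],[[0,0,-0.0075],[0,0,0],1],[[0,0,-0.0075],[0,0,0],1]]'
python3 -m jog '[[[0,0,-0.005],[0,0,0],1],[[0,0,-0.0075],[0,0,0],1],[[0,0,-0.0075],[0,0,0],1]]'
```

```text
t: 10.35
position: [0.5328, 0.1975, 0.2277]
tool_rot: [[-0.0, 0.138, 0.99], [0.0, 0.99, -0.138], [-1.0, 0.0, -0.0]]
wrist_force: [0.2, -0.7, -3.1]
gripper_width: 0.146
t: 10.65
position: [0.5298, 0.198, 0.2277]
tool_rot: [[-0.0, 0.138, 0.99], [0.0, 0.99, -0.138], [-1.0, 0.0, -0.0]]
wrist_force: [-0.2, 1.4, -2.6]
gripper_width: 0.145
t: 10.95
position: [0.5268, 0.1984, 0.2277]
tool_rot: [[-0.0, 0.138, 0.99], [0.0, 0.99, -0.138], [-1.0, 0.0, -0.0]]
wrist_force: [-0.4, -0.2, -2.3]
gripper_width: 0.145
```

```bash
python3 -m jog '[[[0,0,-0.0075],[0,0,0],1],[[0,0,-0.015],[0,0,0],1],[[0,0,-0.0225],[0,0,0],1],[[0,0,-0.0225],[0,0,0],1]]'
python3 -m jog '[[[0,0,-0.0125],[0,0,0],1],[[0,0,-0.025],[0,0,0],1],[[0,0,-0.0375],[0,0,0],1],[[0,0,-0.05],[0,0,0],1],[[0,0,-0.0625],[0,0,0],1],[[0,0,-0.075],[0,0,0],1],[[0,0,-0.0875],[0,0,0],1],[[0,0,-0.1],[0,0,0],1],[[0,0,-0.1],[0,0,0],1],[[0,0,-0.1],[0,0,0],1]]'
python3 -c "
from h import *
crop('scene',90,80,120,110,5,'b1');crop('top',90,130,110,90,6,'b1t');o=bot.get_obs();print(o['position'])"
```

```text
t: 11.35
position: [0.5176, 0.1997, 0.2277]
tool_rot: [[-0.0, 0.138, 0.99], [0.0, 0.99, -0.138], [-1.0, 0.0, -0.0]]
wrist_force: [-0.5, -0.4, -2.4]
gripper_width: 0.147
t: 12.35
position: [0.4785, 0.2052, 0.2278]
tool_rot: [[0.0, 0.138, 0.99], [0.0, 0.99, -0.138], [-1.0, 0.0, 0.0]]
wrist_force: [0.6, 0.8, -2.0]
gripper_width: 0.15
[0.4786 0.2051 0.2277]
```

View pics/b1.png

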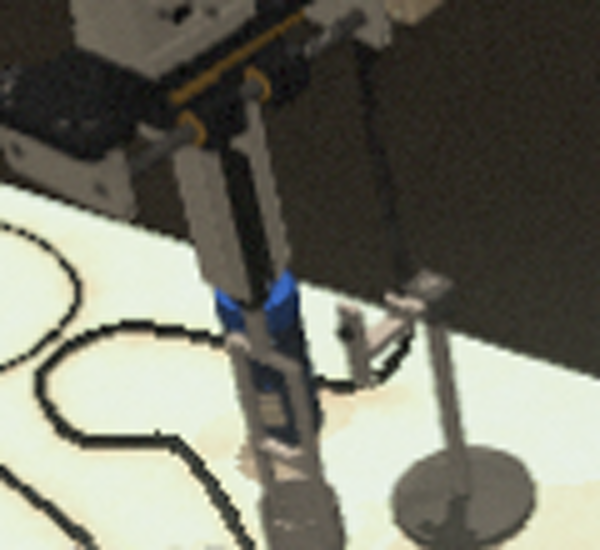

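View pics/b1t.png

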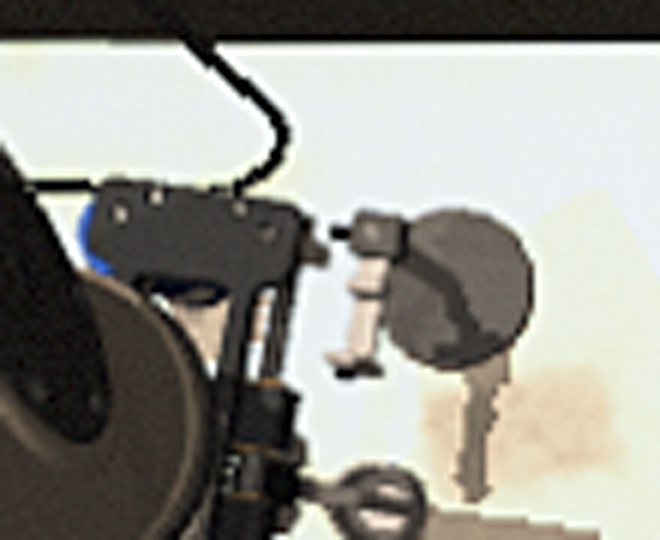

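```bash
python3 -m jog '[[[-0.04,0,-0.01],[0,0,0],1],[[-0.1,0,-0.01],[0,0,0],1],[[-0.16,0,-0.01],[0,0,0],1],[[-0.22,0,-0.01],[0,0,0],1],[[-0.28,-0.04,0.01],[0,0,0],1],[[-0.32,-0.1,0.02],[0,0,0],1],[[-0.33,-0.18,0.04],[0,0,0],1],[[-0.33,-0.26,0.06],[0,0,0],1],[[-0.33,-0.34,0.08],[0,0,0],1],[[-0.33,-0.42,0.1],[0,0,0],1],[[-0.33,-0.5,0.12],[0,0,0],1],[[-0.33,-0.58,0.14],[0,0,0],1],[[-0.33,-0.66,0.15],[0,0,0],1],[[-0.33,-0.74,0.17],[0,0,0],1],[[-0.33,-0.8,0.18],[0,0,0],1],[[-0.33,-0.84,0.19],[0,0,0],1],[[-0.33,-0.84,0.19],[0,0,0],1],[[-0.33,-0.84,0.19],[0,0,0],1]]'
python3 -c "
from h import *
rel([.513,-.25,.36],-8)"
```

```text
t: 14.25
position: [0.5072, -0.1382, 0.3596]
tool_rot: [[-0.0, 0.139, 0.99], [-0.0, 0.99, -0.139], [-1.0, -0.0, -0.0]]
wrist_force: [0.0, 0.9, -2.5]
gripper_width: 0.15
shift [-0.0009 -0.2747  0.0533] turn [-0.0003 -0.0005  0.0007] t 14.25
```

```bash
python3 -m jog '[[[0,-0.06,0.01],[0,0,0],1],[[0,-0.12,0.02],[0,0,0],1],[[0,-0.18,0.035],[0,0,0],1],[[0,-0.24,0.045],[0,0,0],1],[[0,-0.275,0.053],[0,0,0],1],[[0.05,-0.275,0.053],[0,0,0],1],[[0.1,-0.275,0.053],[0,0,0],1],[[0.15,-0.275,0.053],[0,0,0],1],[[0.17,-0.275,0.053],[0,0,0],1],[[0.17,-0.275,0.053],[0,0,0],1],[[0.17,-0.275,0.053],[0,0,0],1],[[0.17,-0.275,0.053],[0,0,0],1]]'
python3 -c "
from h import *
for z in (.07,.09): print(onz('top',467/1.5,300/1.5,z))
crop('scene',270,100,110,200,4,'c1');crop('top',270,150,100,100,7,'c1t');o=bot.get_obs();print(o['position'],o['wrist_force'],o['t'])"
```

```text
t: 15.45
position: [0.5135, -0.2501, 0.2926]
tool_rot: [[0.001, 0.138, 0.99], [-0.0, 0.99, -0.138], [-1.0, -0.0, 0.001]]
wrist_force: [0.3, 0.2, -1.7]
gripper_width: 0.148
[ 0.5181 -0.2235  0.07  ]
[ 0.5162 -0.2201  0.09  ]
[ 0.5133 -0.2501  0.2924] [ 0.2059  0.1172 -2.69  ] 15.55
```

View pics/c1.png

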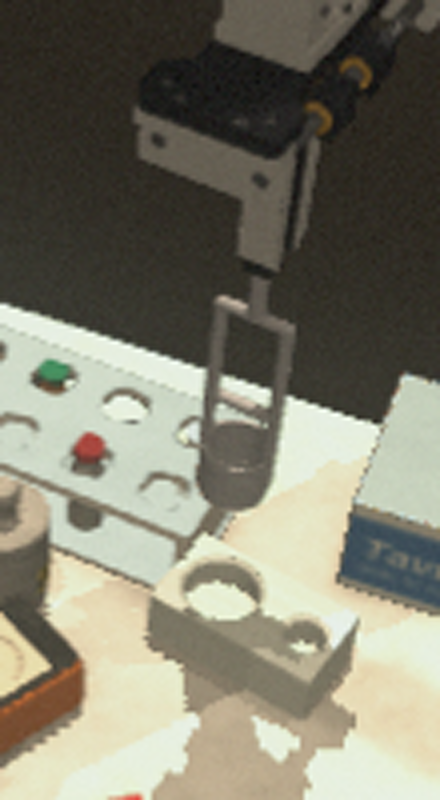

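View pics/c1t.png

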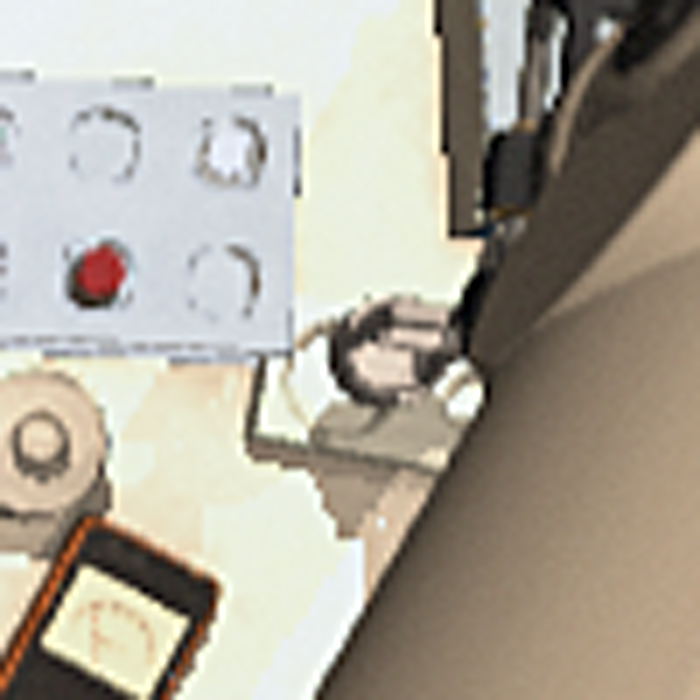

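```bash
python3 -c "
from h import *
S=lambda a,b:(270+a/4-.4,100+b/4-.4);T=lambda a,b:(270+a/7-.4,150+b/7-.4)
print(onz('scene',*S(237,445),.156),onz('scene',*S(235,486),.121),onz('top',*T(393,350),.156),onz('top',*T(385,360),.121))
for z in(.156,.121):
  c=proj('scene',(.5133,-.25,z));d=proj('top',(.5133,-.25,z));print((c-[270,100]+.4)*4,(d-[270,150]+.4)*7)
im=get_image('scene')[190:265,300:365,::-1];cv2.imwrite('pics/d1.png',cv2.resize(im,None,fx=8,fy=8,interpolation=cv2.INTER_CUBIC))
im=get_image('top')[180:225,300:345,::-1];cv2.imwrite('pics/d1t.png',cv2.resize(im,None,fx=12,fy=12,interpolation=cv2.INTER_CUBIC))
"
```

```text
[ 0.5139 -0.2484  0.156 ] [ 0.5167 -0.2497  0.121 ] [ 0.5113 -0.2451  0.156 ] [ 0.5109 -0.2494  0.121 ]
[239.467  446.7364] [406.4571 344.4231]
[233.4081 490.431 ] [386.5017 353.4352]
```

View pics/d1.png

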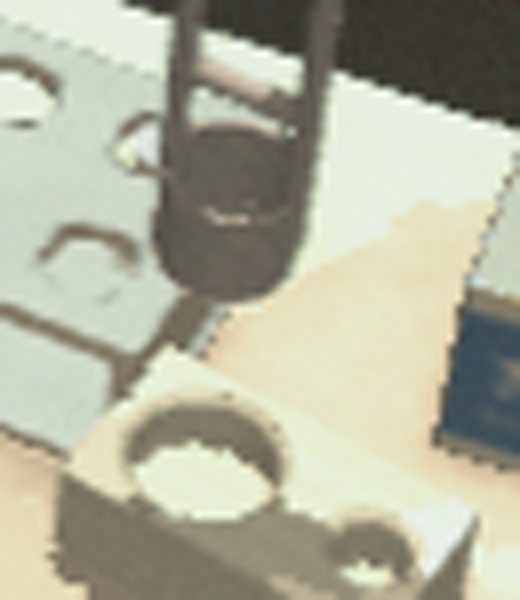

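View pics/d1t.png

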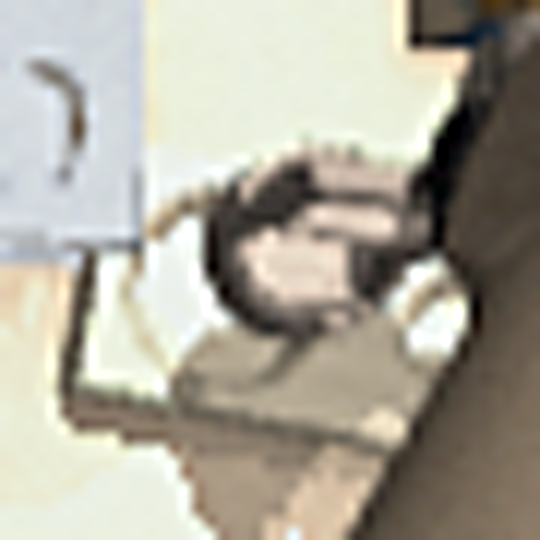

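```bash
python3 -m jog '[[[0.05,0,0],[0,0,0],1],[[0.1,0,0],[0,0,0],1],[[0.14,0,0],[0,0,0],1],[[0.17,0,0],[0,0,0],1],[[0.185,0,0],[0,0,0],1],[[0.185,0,0],[0,0,0],1],[[0.185,0,0],[0,0,0],1],[[0.185,0,0],[0,0,0],1]]'
python3 -c "
from h import *
im=get_image('scene')[205:270,300:365,::-1];cv2.imwrite('pics/e1.png',cv2.resize(im,None,fx=9,fy=9,interpolation=cv2.INTER_CUBIC))
im=get_image('top')[180:225,295:340,::-1];cv2.imwrite('pics/e1t.png',cv2.resize(im,None,fx=12,fy=12,interpolation=cv2.INTER_CUBIC))
"
```

```text
t: 16.45
position: [0.5133, -0.2503, 0.2183]
tool_rot: [[0.001, 0.138, 0.99], [-0.0, 0.99, -0.138], [-1.0, -0.0, 0.001]]
wrist_force: [-0.3, -0.6, -1.1]
gripper_width: 0.148
```

View pics/e1.png

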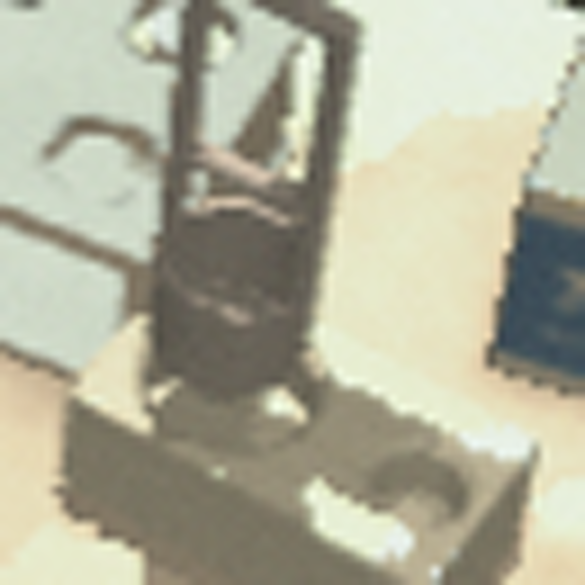

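View pics/e1t.png

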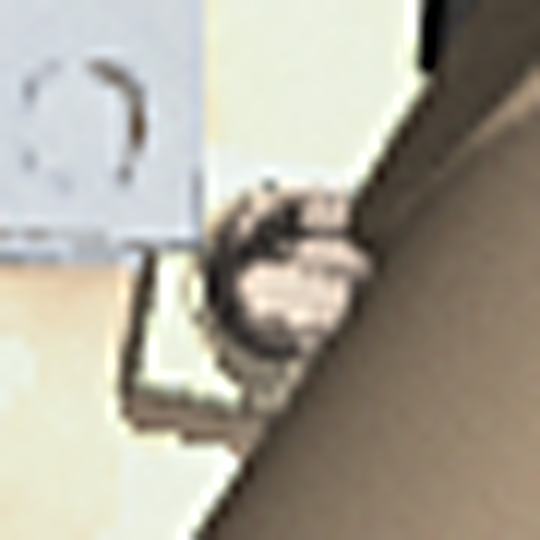

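```bash
python3 -m jog '[[[0.008,0,0],[0,0,0],1],[[0.016,0,0],[0,0,0],1],[[0.024,0,0],[0,0,0],1],[[0.024,0,0],[0,0,0],1],[[0.024,0,0],[0,0,0],1]]'
python3 -m jog '[[[0.003,0,0],[0,0,0],1],[[0.006,0,0],[0,0,0],1],[[0.006,0,0],[0,0,0],1]]'
python3 -m jog '[[[0.003,0,0],[0,0,0],1],[[0.006,0,0],[0,0,0],1],[[0.006,0,0],[0,0,0],1]]'
```

```text
t: 17.05
position: [0.5129, -0.2501, 0.208]
tool_rot: [[-0.0, 0.139, 0.99], [-0.0, 0.99, -0.139], [-1.0, -0.0, -0.0]]
wrist_force: [-0.5, 0.6, -2.8]
gripper_width: 0.149
t: 17.35
position: [0.5129, -0.25, 0.2055]
tool_rot: [[-0.0, 0.138, 0.99], [0.0, 0.99, -0.138], [-1.0, -0.0, -0.0]]
wrist_force: [0.5, 0.4, -2.3]
gripper_width: 0.146
t: 17.65
position: [0.5131, -0.2502, 0.2035]
tool_rot: [[0.0, 0.139, 0.99], [-0.0, 0.99, -0.139], [-1.0, -0.0, 0.0]]
wrist_force: [0.1, -0.7, 3.1]
gripper_width: 0.145
```

```bash
for i in 1 2 3; do python3 -m jog '[[[0,0,0],[0,0,0],1]]' >/dev/null; python3 -c "
from h import *
o=bot.get_obs();print(o['position'],o['wrist_force'],o['ft_torque'])"; done; python3 -c "
from h import *
im=get_image('scene')[205:270,300:365,::-1];cv2.imwrite('pics/f1.png',cv2.resize(im,None,fx=9,fy=9,interpolation=cv2.INTER_CUBIC))
im=get_image('top')[180:225,295:340,::-1];cv2.imwrite('pics/f1t.png',cv2.resize(im,None,fx=12,fy=12,interpolation=cv2.INTER_CUBIC))
"
```

```text
[ 0.5131 -0.2502  0.2035] [-0.3077  0.1306  3.6121] [-0.0352  0.2829  0.0161]
[ 0.5131 -0.2502  0.2035] [ 0.1022 -0.0583  3.74  ] [-0.0287  0.2659  0.0283]
[ 0.5131 -0.2502  0.2035] [ 0.8128 -0.3093  4.0443] [-0.0978  0.2417  0.0133]
```

View pics/f1.png

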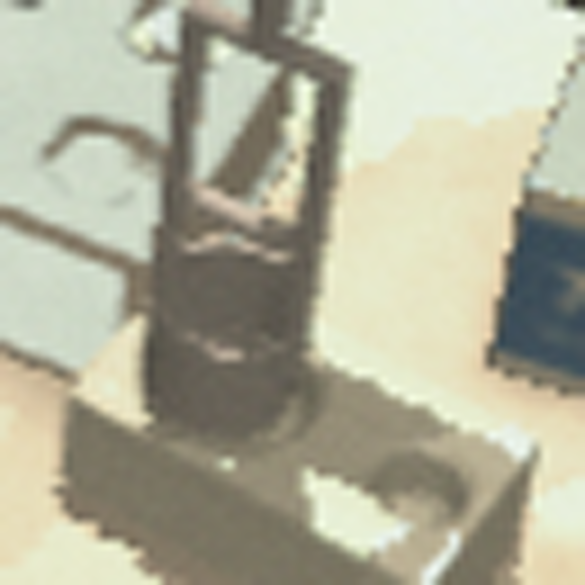

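View pics/f1t.png

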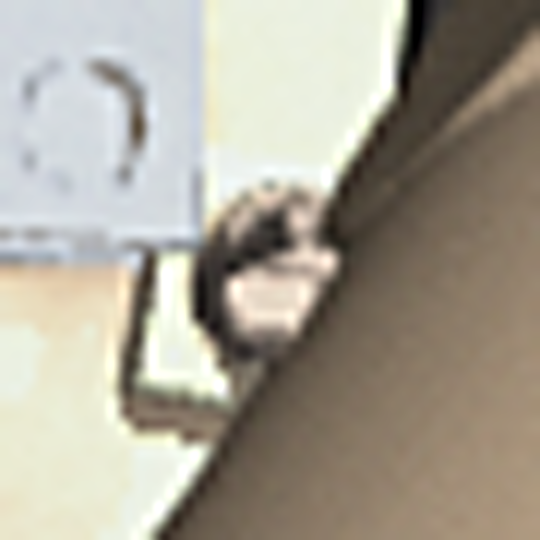

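```bash
python3 -m jog '[[[-0.005,0,0],[0,0,0],1],[[-0.006,-0.002,0.004],[0,0,0],1],[[-0.006,-0.0025,0.007],[0,0,0],1],[[-0.003,-0.0025,0.007],[0,0,0],1],[[0,-0.0025,0.007],[0,0,0],1],[[0,-0.0025,0.007],[0,0,0],1]]'
python3 -m jog '[[[0.003,0,0],[0,0,0],1],[[0.005,0,0],[0,0,0],1],[[0.005,0,0],[0,0,0],1]]'
python3 -c "
from h import *
o=bot.get_obs();print(o['position'],o['wrist_force'],o['ft_torque'])"
```

```text
t: 18.65
position: [0.5157, -0.2517, 0.2035]
tool_rot: [[0.0, 0.139, 0.99], [-0.0, 0.99, -0.139], [-1.0, -0.0, 0.0]]
wrist_force: [-1.1, 0.4, 5.7]
gripper_width: 0.147
t: 18.95
position: [0.5161, -0.2524, 0.2027]
tool_rot: [[0.002, 0.139, 0.99], [-0.001, 0.99, -0.139], [-1.0, -0.0, 0.002]]
wrist_force: [-3.7, 0.6, 20.9]
gripper_width: 0.148
[ 0.5161 -0.2524  0.2027] [-3.6826  0.6425 20.8809] [0.2834 1.4729 0.0482]
```

```bash
python3 -m jog '[[[-0.008,0,0],[0,0,0],1],[[-0.016,0,0],[0,0,0],1],[[-0.016,0,0],[0,0,0],1],[[-0.016,0,0],[0,0,0],1],[[-0.016,0,0],[0,0,0],1]]'
python3 -c "
from h import *
o=bot.get_obs();print(o['position'],o['wrist_force'],o['ft_torque'])
im=get_image('scene')[130:265,300:365,::-1];im=np.clip((im/255.)**.6*255,0,255).astype(np.uint8);cv2.imwrite('pics/g1w.png',cv2.resize(im,None,fx=4.4,fy=4.4,interpolation=cv2.INTER_CUBIC))
im=im[95:135,10:55]
cv2.imwrite('pics/g1.png',cv2.resize(im,None,fx=14,fy=14,interpolation=cv2.INTER_CUBIC))
"
```

```text
t: 19.45
position: [0.5155, -0.2513, 0.2075]
tool_rot: [[-0.0, 0.138, 0.99], [0.0, 0.99, -0.138], [-1.0, 0.0, -0.0]]
wrist_force: [0.5, -0.5, -1.7]
gripper_width: 0.149
[ 0.5155 -0.2513  0.2075] [ 0.4673 -0.5005 -1.6855] [-0.1038  0.0545  0.0567]
```

View pics/g1.png

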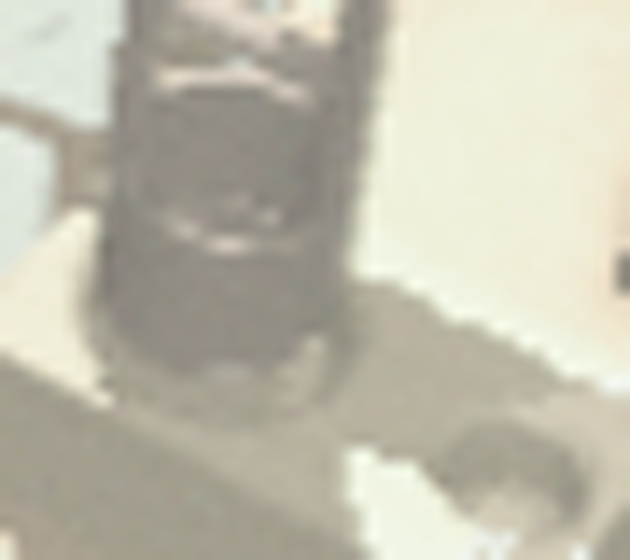

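View pics/g1w.png

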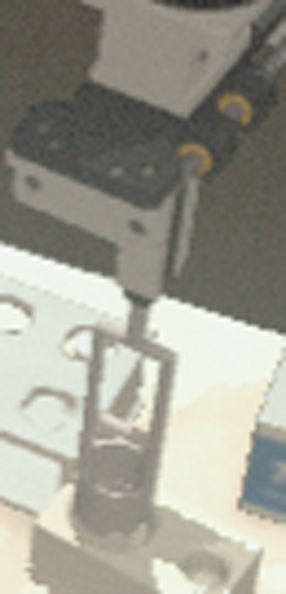

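```bash
python3 -c "
import cv2,numpy as np
a=cv2.imread('pics/s2.png')[165:300,500:720];b=cv2.imread('pics/t2.png')[10:130,470:690]
f=lambda i:cv2.resize(np.clip((i/255.)**2.5*255,0,255).astype(np.uint8),None,fx=3.5,fy=3.5,interpolation=cv2.INTER_CUBIC)
cv2.imwrite('pics/ws.png',f(a));cv2.imwrite('pics/wt.png',f(b))"
```

```text
(no output)
```

View pics/ws.png

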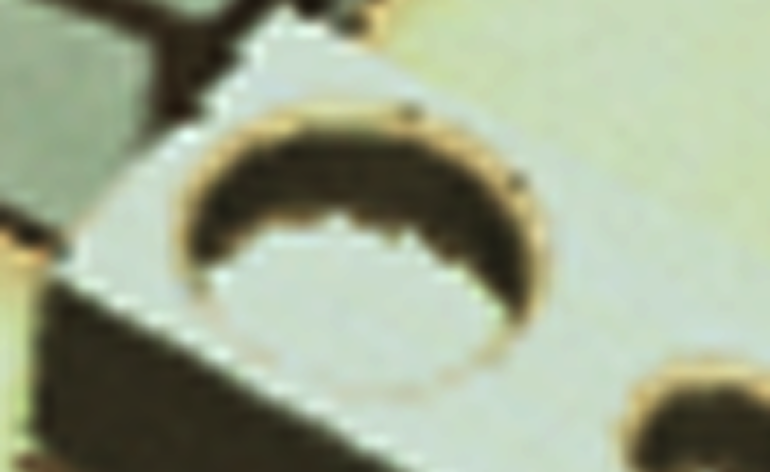

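View pics/wt.png

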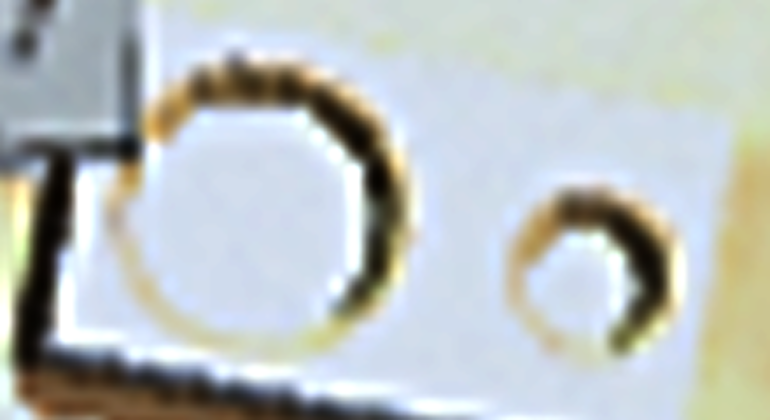

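```bash
python3 -c "
from h import *
print(tri((205+548/5-.4,200+172/5-.4),(210+508/5-.4,190+50/5-.4)))
T=lambda a,b:(295+a/12-.46,180+b/12-.46)
print('e1t rim',onz('top',*T(296,272),.0816))
print((proj('top',(.5133,-.2503,.0816))-[295,180]+.46)*12,(proj('top',(.5125,-.2490,.036))-[295,180]+.46)*12)
E=lambda a,b:(300+a/9-.44,205+b/9-.44)
print('e1 bot',onz('scene',*E(228,345),.0466))
for P in [(.5133,-.2503,.0466),(.5133,-.2503,.0816),(.513,-.25,.036)]: print((proj('scene',P)-[300,205]+.44)*9)
crop('top',285,170,70,70,8,'g2t')
"
```

```text
(array([ 0.5189, -0.2226,  0.0618]), np.float64(0.004296682664504874))
e1t rim [ 0.5112 -0.2428  0.0816]
[328.9549 262.7191] [285.5182 283.1984]
e1 bot [ 0.5158 -0.2489  0.0466]
[229.7819 353.8139]
[242.1047 264.5954]
[224.6427 380.4937]
```

View pics/g2t.png

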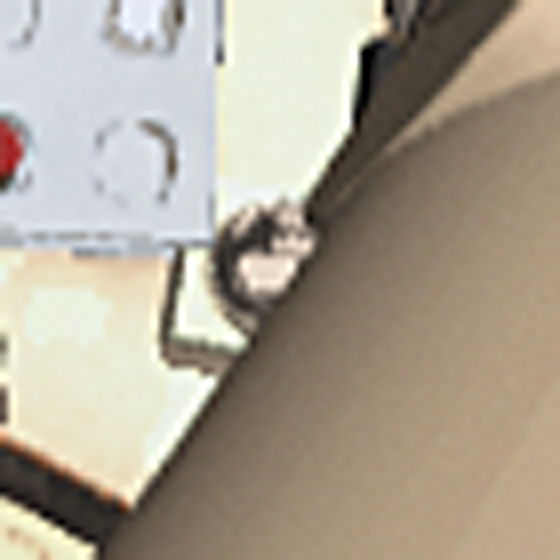

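```bash
python3 -c "
from h import *
ax=np.array([.138,.99,0])
for nm,z in (('bar',.2498),('xbar',.1858),('rim',.156),('bot',.121)):
  print(nm,[((proj('scene',np.array([.5133,-.2501,z])+ax*s)-[270,100]+.4)*4).round(1) for s in(-.0185,0,.0185)],[((proj('top',np.array([.5133,-.2501,z])+ax*s)-[270,150]+.4)*7).round(1) for s in(-.0185,0,.0185)])
"
python3 -c "
import cv2;a=cv2.imread('pics/c1.png')[280:520,180:310];cv2.imwrite('pics/c1z.png',cv2.resize(a,None,fx=2.4,fy=2.4))"
```

```text
bar [array([291. , 332.9]), array([257.5, 318.7]), array([224.6, 304.8])] [array([525.1, 324.8]), array([468.5, 316.6]), array([411.7, 308.3])]
xbar [array([276.9, 422.1]), array([245.1, 407.9]), array([213.7, 393.9])] [array([477.6, 343.8]), array([425. , 336.2]), array([372.2, 328.5])]
rim [array([270.8, 461. ]), array([239.6, 446.8]), array([208.9, 432.8])] [array([457.7, 351.8]), array([406.7, 344.4]), array([355.7, 337. ])]
bot [array([264. , 504.7]), array([233.6, 490.5]), array([203.6, 476.5])] [array([435.9, 360.6]), array([386.8, 353.4]), array([337.6, 346.3])]
```

View pics/c1z.png

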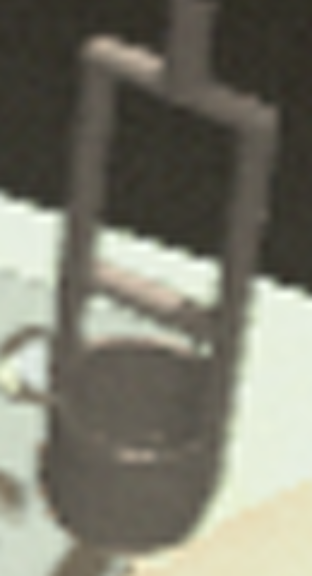

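```bash
python3 -m jog '[[[0,-0.005,-0.0056],[0,0,0],1],[[0.005,-0.005,-0.0056],[0,0,0],1],[[0.01,-0.005,-0.0056],[0,0,0],1],[[0.01,-0.005,-0.0056],[0,0,0],1],[[0.01,-0.005,-0.0056],[0,0,0],1]]'
python3 -m jog '[[[0.0025,0,0],[0,0,0],1],[[0.0025,0,0],[0,0,0],1],[[0.0025,0,0],[0,0,0],1]]'
python3 -c "
from h import *
o=bot.get_obs();print(o['position'],o['wrist_force'],o['ft_torque'])"
```

```text
t: 20.05
position: [0.5131, -0.2531, 0.2036]
tool_rot: [[-0.0, 0.138, 0.99], [-0.0, 0.99, -0.138], [-1.0, -0.0, -0.0]]
wrist_force: [0.1, -0.6, -2.1]
gripper_width: 0.149
t: 20.35
position: [0.5131, -0.2531, 0.2027]
tool_rot: [[-0.0, 0.138, 0.99], [-0.0, 0.99, -0.138], [-1.0, -0.0, -0.0]]
wrist_force: [0.3, 0.0, -2.0]
gripper_width: 0.149
[ 0.5131 -0.2531  0.2027] [ 0.2989  0.0025 -1.9917] [-0.1173  0.0793  0.0166]
```

Free at a depth that stopped it before. Continuing in small steps.

```bash
for i in 1; do python3 -m jog '[[[0.0025,0,0],[0,0,0],1],[[0.004,0,0],[0,0,0],1],[[0.004,0,0],[0,0,0],1]]'; done
python3 -m jog '[[[0.0025,0,0],[0,0,0],1],[[0.004,0,0],[0,0,0],1],[[0.004,0,0],[0,0,0],1]]'
python3 -c "
from h import *
o=bot.get_obs();print(o['position'],o['wrist_force'],o['ft_torque'])"
```

```text
t: 20.65
position: [0.5131, -0.2531, 0.201]
tool_rot: [[-0.0, 0.138, 0.99], [0.0, 0.99, -0.138], [-1.0, -0.0, -0.0]]
wrist_force: [-0.5, 0.4, -2.9]
gripper_width: 0.149
t: 20.95
position: [0.5131, -0.2531, 0.1994]
tool_rot: [[-0.0, 0.138, 0.99], [-0.0, 0.99, -0.138], [-1.0, -0.0, -0.0]]
wrist_force: [0.2, 0.4, -3.1]
gripper_width: 0.146
[ 0.5131 -0.2531  0.1994] [ 0.174   0.4306 -3.0533] [-0.0788  0.087   0.0305]
```

```bash
python3 -m jog '[[[0.0025,0,0],[0,0,0],1],[[0.005,0,0],[0,0,0],1],[[0.0075,0,0],[0,0,0],1],[[0.0075,0,0],[0,0,0],1]]'
python3 -m jog '[[[0.0025,0,0],[0,0,0],1],[[0.005,0,0],[0,0,0],1],[[0.0075,0,0],[0,0,0],1],[[0.0075,0,0],[0,0,0],1]]'
python3 -m jog '[[[0.0025,0,0],[0,0,0],1],[[0.005,0,0],[0,0,0],1],[[0.005,0,0],[0,0,0],1]]'
```

```text
t: 21.35
position: [0.513, -0.2531, 0.1963]
tool_rot: [[-0.0, 0.138, 0.99], [-0.0, 0.99, -0.138], [-1.0, -0.0, -0.0]]
wrist_force: [0.3, 0.2, -2.3]
gripper_width: 0.149
t: 21.75
position: [0.513, -0.2531, 0.1933]
tool_rot: [[-0.0, 0.138, 0.99], [0.0, 0.99, -0.138], [-1.0, -0.0, -0.0]]
wrist_force: [0.4, 0.4, -1.9]
gripper_width: 0.15
t: 22.05
position: [0.5131, -0.2531, 0.1914]
tool_rot: [[-0.0, 0.138, 0.99], [-0.0, 0.99, -0.138], [-1.0, -0.0, -0.0]]
wrist_force: [0.3, 0.3, -2.0]
gripper_width: 0.143
```

```bash
python3 -m jog '[[[0.002,0,0],[0,0,0],1],[[0.0025,0,0],[0,0,0],1],[[0.0025,0,0],[0,0,0],1]]'
python3 -m jog '[[[0.001,0,0],[0,0,0],1],[[0.0018,0,0],[0,0,0],1],[[0.0018,0,0],[0,0,0],1]]'
python3 -c "
from h import *
o=bot.get_obs();print(o['position'],o['wrist_force'],o['ft_torque'])"
```

```text
t: 22.35
position: [0.5131, -0.2531, 0.1905]
tool_rot: [[-0.0, 0.138, 0.99], [-0.0, 0.99, -0.138], [-1.0, -0.0, -0.0]]
wrist_force: [-0.2, -0.1, -2.4]
gripper_width: 0.145
t: 22.65
position: [0.5132, -0.2531, 0.1899]
tool_rot: [[0.0, 0.138, 0.99], [-0.0, 0.99, -0.138], [-1.0, 0.0, 0.0]]
wrist_force: [-0.5, 0.0, 0.4]
gripper_width: 0.146
[ 0.5132 -0.2531  0.1899] [-0.4812  0.0433  0.4109] [ 0.0477  0.2228 -0.029 ]
```

```bash
python3 -m jog '[[[0.001,0,0],[0,0,0],1],[[0.001,0,0],[0,0,0],1],[[0.001,0,0],[0,0,0],0.68],[[0.001,0,0],[0,0,0],0.66],[[0.001,0,0],[0,0,0],0.62],[[0.001,0,0],[0,0,0],0.58],[[0.001,0,0],[0,0,0],0.5],[[0.001,0,0],[0,0,0],0.4],[[0.001,0,0],[0,0,0],0.3],[[0.001,0,0],[0,0,0],0.3],[[0.001,0,0],[0,0,0],0.3]]'
python3 -c "
from h import *
crop('scene',280,130,90,140,4,'k1');o=bot.get_obs();print(o['position'],o['wrist_force'],o['ft_torque'])"
```

```text
t: 23.75
position: [0.5131, -0.2532, 0.1894]
tool_rot: [[0.0, 0.139, 0.99], [-0.0, 0.99, -0.139], [-1.0, -0.0, 0.0]]
wrist_force: [0.5, -0.1, -0.3]
gripper_width: 0.348
[ 0.5131 -0.2531  0.1894] [ 0.1489  0.1624 -0.2542] [-0.062   0.1094 -0.0612]
```

View pics/k1.png

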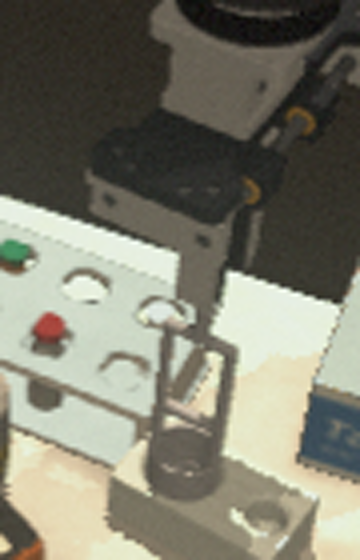

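Released (opening 33 mm, clear of the 14 mm grip) and the dipper stands. Rise straight up.

```bash
python3 -m jog '[[[-0.02,0,0],[0,0,0],0.3],[[-0.06,0,0],[0,0,0],0.3],[[-0.12,0,0],[0,0,0],0.3],[[-0.2,0,0],[0,0,0],0.3],[[-0.3,0,0],[0,0,0],0.3],[[-0.4,0,0],[0,0,0],0.3],[[-0.4,0.1,0],[0,0,0],0.3],[[-0.4,0.2,0],[0,0,0],0.3],[[-0.4,0.3,0],[0,0,0],0.3],[[-0.4,0.3,0],[0,0,0],0.3],[[-0.4,0.3,0],[0,0,0],0.3],[[-0.4,0.3,0],[0,0,0],0.3]]'
python3 -c "
from h import *
crop('scene',200,130,180,150,4,'k2');crop('top',200,150,160,90,5,'k2t');o=bot.get_obs();print(o['position'],o['wrist_force'],o['t'])"
```

```text
t: 25.0
position: [0.5295, -0.1353, 0.3502]
tool_rot: [[0.001, 0.14, 0.99], [-0.0, 0.99, -0.14], [-1.0, 0.0, 0.001]]
wrist_force: [-0.1, 0.2, -0.4]
gripper_width: 0.353
[ 0.5295 -0.1356  0.3498] [ 0.2919 -0.4689 -0.3293] 25.1
```

View pics/k2.png

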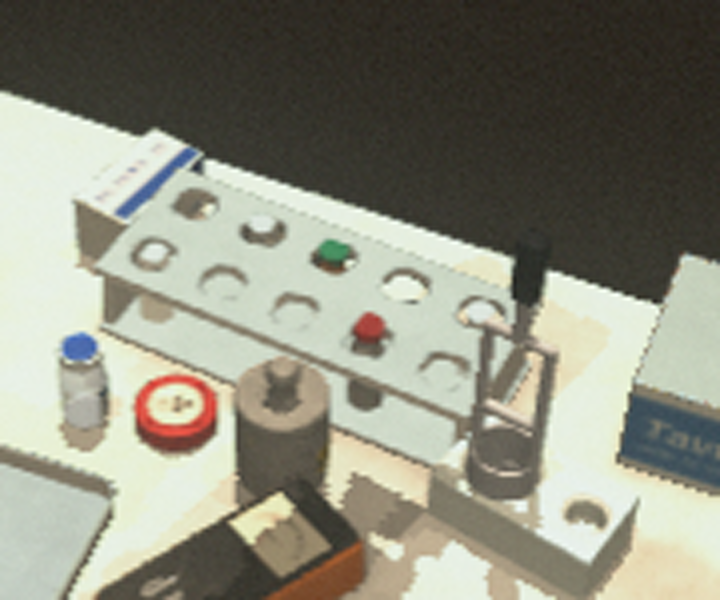

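View pics/k2t.png

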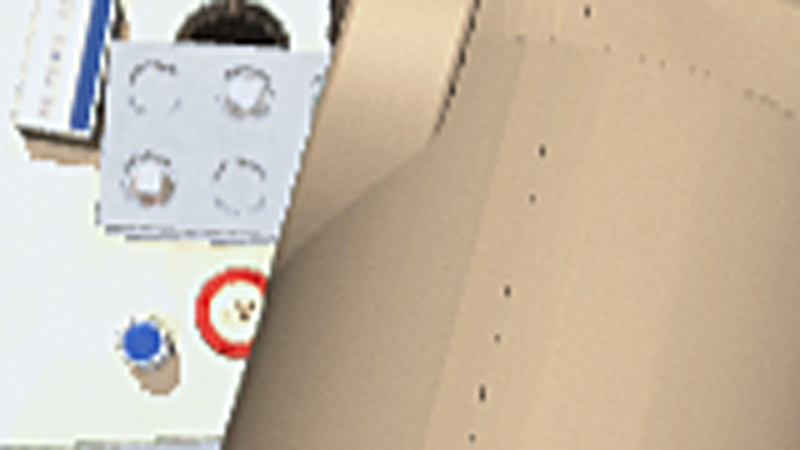

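```bash
python3 -c "
from h import *
print(onz('scene',200+531/4-.4,130+268/4-.4,.2)); 
g=cv2.cvtColor(get_image('scene')[180:210,322:345],cv2.COLOR_RGB2GRAY)
for z in(.222,.2,.178): print(z,(proj('scene',(.5132,-.2528,z))-[200,130]+.4)*4)
o=bot.get_obs();print(o['t'],o['wrist_force'])
"
```

```text
[ 0.5146 -0.2514  0.2   ]
0.222 [536.9384 240.2012]
0.2 [532.6173 270.5599]
0.178 [528.4369 299.9908]
25.15 [ 1.6279 -0.1954  0.7638]
```

```bash
python3 -c "
from bench import bot
print(bot.hand_in())"
```

```text
the job is handed in; nothing more can be done
None
```

The dipper is off the hook and standing in the wide well. I handed the job in at about t = 25 s; no verdict was reported.

**Off the hook:** I felt for the lip at 20, 24 and 27 mm of lift, with at most about 7 N at the wrist. At 27 mm the bar was riding the lip's edge, so I lifted to about 31 mm. It then drew off with no contact force I could see, to about 110 mm in front of the post.

**Into the well:** The first two tries stopped on the well's edge. The second was harder than I wanted: the wrist read about 21 N, against the 40 N limit. The two cameras disagreed by 2–3 mm on where the well was. After I moved the cup about 3 mm towards -y from the first try, it went down freely to the floor. The floor came at 0.190 m of tool height, where 0.1897 m was expected.

**Last checks:**
- **Grip position:** in the scene picture the grip centre lies within 2 mm of where it should be, at the right height. It looks upright.
- **Robot:** the gripper was 0.15 m above where it let go and to one side, so it touched nothing.
- **Bystanders:** the lead pot, vial and source case look unmoved. I judged this by eye and did not measure them again.
- **Not checked:** the arm hid the dipper from the top camera, so the final position was checked from the scene camera only.

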